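# Crank the laboratory screw jack up to its pointer

### The job

Take the crank with the yellow grip, fit it on the square shaft end on top of the screw jack, and wind it clockwise (seen from above) until the top of the platform with the tube tray is level with the red pointer. Leave the pointer where it is set, and leave the crank seated on the shaft.

Things in the scene. Friction and masses are not known exactly. Their poses are not given: they have to be found in the camera images.
- crank: Loose 0.2 kg steel crank, yellow grip up, socket down. Origin: underside of its 36 mm square, 35 mm tall hub, on the socket axis; x along the arm to the grip, z up. Socket 18 mm square, 27 deep, sides along x, y. Arm top 35 mm up. Upright round grip, 22 mm across, 36 to 94 mm up, 65 mm from the socket axis, revolves stiffly (0.06 N m), so the hand need not turn. A foot under the grip.
- shaft_end (a point): Top centre of the jack's drive shaft, 195 mm up: upright 15 mm square stub, 25 mm tall, top 6 mm a round taper to 9 mm, on a brass collar (top 170 mm up) where the crank's hub rests. x, y along the square's sides; fits in any quarter turn. The rest of the jack is below 165 mm. Clockwise from above lifts 40 mm a turn (0.16 N m, stays where left); starts fully down, 1.5 turns of travel.
- platform_mark (a point): Point on the top edge of the jack's aluminium platform (130 by 165 mm, carrying a white tube tray), above its orange stripe, beside the pointer post. Starts 55 mm above the bench and can rise 60 mm. z up.
- pointer_tip (a point): Height to which the platform's top is to be wound: mid-height of the red pointer (12 mm tall collar with a 4 mm thick flag) on the thin upright steel post at the platform's striped edge. It lies straight above platform_mark, at the start 25 to 45 mm above it. z up.
Not all that is in view belongs to the job. There is more than one size of the crank; the job needs the largest.

How it is judged (in metres and radians):
On the way, in this order (a step that is already met when the one before it is completed fails the run):
1. the yellow-gripped crank is fitted upright over the square shaft end, at least 15 mm down, axis within 8 mm (horizontal distance between crank and shaft_end below 0.008 m and z of crank in the frame of shaft_end below -0.015 m and angle between the z axis of crank and the z axis of shaft_end, either way round below 0.2 rad), for 0.2 s.
2. the platform has been wound up at least 12 mm with the crank on the shaft (all of step 1 and distance of platform_mark from where it was at the start of the episode above 0.012 m), for 0.1 s.
At the end, for the whole second after the job is handed in: The top of the platform is within 10 mm of the height of the red pointer, and the yellow-gripped crank is still on the shaft: at least 15 mm down, its axis within 8 mm of the shaft's and within 0.2 rad of upright (all of step 1 and z of platform_mark in the frame of pointer_tip between -0.01 and 0.01 m); the robot touches nothing.
It fails at once if the red pointer is shifted by more than 8 mm (distance of pointer_tip from where it was at the start of the episode above 0.008 m).
It also fails if it takes over 54 s, if anything falls off the work surface, if the arm or the gripper's body presses on something with over 40 N, if the wrist force passes 120 N, or if a joint passes its speed limit or range.

### The arm

A 6-joint arm with a two-finger parallel gripper is mounted at the origin on the work surface. World frame = base frame: x ahead of the robot, y to its left, z up, the work surface at z = 0. Lengths are in mm, angles in degrees, forces in N, time in s.
With the tool pointing down it reaches from about 300 to 850 mm from the base axis. Payload 4.2 kg.
Tool frame: the origin (TCP) lies at the very end of the fingers, on their centre line; the grasp point (between the pads) lies 19 mm behind it (env.grip_depth is the distance from the TCP to the grasp point, in mm); y points along the fingers, z is the direction in which the jaws open and shut, and the axes are right-handed (so a half turn about y gives the same grasp; the last joint's range is limited). The gripper opens to 91 mm and grips with 3 to 60 N. Pads are 32 mm wide; open, the fingers measure 118 mm over their backs; the gripper's body (76 mm by 178 mm) begins 60 mm behind the grasp point.
Start: joints at [-74.828, 18.312, 89.639, -0, 72.044, -1.146], TCP at [161.558, -551.853, 213.976] pointing down, gripper open.
Joint ranges: [-177.97, 177.97], [-48.28, 115.42], [12.27, 149.76], [-77.06, 257.06], [2.81, 150.46], [-146.56, 146.56]. Speed limits (degrees/s): [147.25, 147.25, 180, 180, 180, 180].

### API

Orientations are given as [roll, pitch, yaw] about the fixed x, y, z axes, in that order (R = Rz(yaw) Ry(pitch) Rx(roll)).
In Python, from workcell import state, imaging, job, env gives the robot as it stands.
- The arm moves only by the shell command python3 -m pendant 'ROWS' [FORCE]. ROWS is JSON, a list of rows, each an object with "delta_pos": the shift along the tool's x, y, z in cm, a list of three; "twist": the turn, a rotation vector about the tool's x, y, z in degrees, a list of three; "grip": the opening in per cent of the stroke, from 0 (shut) to 100 (fully open). In form: [{"delta_pos": [tx, ty, tz], "twist": [wx, wy, wz], "grip": grip}, ...]. A call has exactly 5 rows; each row is the pose to reach, as a shift and turn from the pose commanded when the call began, along the tool's axes at that moment; what a row does not reach only later rows make up. A row lasts 1/10 s, in which the tool goes at most 50 mm and 8.59 degrees, less where a joint would pass 70% of its speed; a pose out of reach is approached as far as the arm can. A call with a gripper value outside its range is refused whole. The fingers move at their own pace and stop on an object; FORCE is the grip in N (left out, the last holds). Time passes only in rows, so rows that repeat a pose let the fingers close, or fill a call up. It gives the time, the measured TCP pose, the force and the opening at its end, in the units of the state.
- state(): the state, without advancing time (a new reading comes with each control period).
- imaging.grab_frame(name): name is "scene" or "top"; returns (picture, depth): 420x560x3 uint8, red, green, blue; 420x560 float32, mm along the optical axis (not along the pixel's ray), 0 where there is no reading.
- imaging.camera_info(name): a dict with "fx", "fy", "cx", "cy" (pixels), "R" (3x3) and "t" (3): a world point X has camera coordinates R X + t. Camera axes: x right, y down, z forward; pixel columns grow to the right and rows downward; lengths in mm; the calibration is good to about 2 mm. A picture is of the moment at which its call begins. camera_info takes no time and is no camera call.
- job.job_done(): hands the job in, once; it reports no verdict.
The state is a dict: "time_s": time; "qpos": joint angles; "qvel": joint speeds; "effort": joint torques, N m; "ee_pos": TCP position; "ee_rot": TCP orientation; "force": force on the tool from outside, world axes, zero at the start; "torque": the same for the moment, N m; "gripper_width": finger opening in mm.
Only numpy, scipy, OpenCV 4.12 (cv2) and the standard library are available. Lean on these libraries where they do the work, as an engineer would, in place of code of your own. Each camera call takes 0.05 s, during which the arm holds its last target.

## Working session

There is one attempt and no reset: what is moved stays moved. The work goes in short steps, Python scripts to look and compute and a shell command to move; the robot and the scene stay as the last step left them, time stands still between calls to the robot, and variables do not carry over. Pictures are saved under pics/ and viewed, and the job is handed in when it is done.

```bash
mkdir -p pics; ls; python3 - <<'E'
from workcell import state, imaging, job, env
import cv2,numpy as np
print(state())
for n in("scene","top"):
    p,d=imaging.grab_frame(n); cv2.imwrite(f"pics/{n}0.png",p[...,::-1]); np.save(f"pics/{n}0.npy",d)
    print(n,imaging.camera_info(n))
E
```

```text
pics
{'time_s': 0.0, 'qpos': array([-7.48289094e+01,  1.83521467e+01,  8.97051676e+01, -1.88453644e-03,
        7.20441584e+01, -1.14509491e+00]), 'qvel': array([-0.09199129, -0.04938193, -0.03174704, -0.03471422, -0.01549489,
        0.11358269]), 'effort': array([-7.03172591e-04, -4.12462091e+01, -2.31973618e+01,  7.27009191e-02,
        4.58882831e-02, -1.43389316e-04]), 'ee_pos': array([ 161.40765138, -551.3628231 ,  213.12360686]), 'ee_rot': array([-9.01014883e+01,  2.36505413e-04, -1.63683232e+02]), 'force': array([0.61141411, 0.81705408, 0.08986655]), 'torque': array([ 0.05514053,  0.02001437, -0.06034185]), 'gripper_width': 90.84058993346385}
scene {'fx': 469.04848496351633, 'fy': 469.04848496351633, 'cx': 284.62805525022304, 'cy': 209.97700423039794, 'R': array([[-0.36132933,  0.93217353,  0.02221767],
       [ 0.60527889,  0.25261008, -0.75486794],
       [-0.70928032, -0.25930804, -0.65550039]]), 't': array([ 216.01266812, -228.67821844, 1611.81154493])}
top {'fx': 446.66011866504164, 'fy': 446.66011866504164, 'cx': 282.4995164198837, 'cy': 210.5001929752902, 'R': array([[ 0.01310643, -0.99990021,  0.00527093],
       [-0.9773925 , -0.01392355, -0.210974  ],
       [ 0.21102634, -0.00238665, -0.97747746]]), 't': array([-30.10429792, 578.09248436, 970.33341922])}
```

View pics/scene0.png

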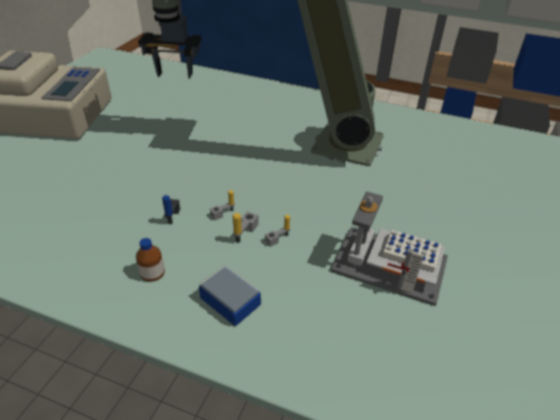

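View pics/top0.png

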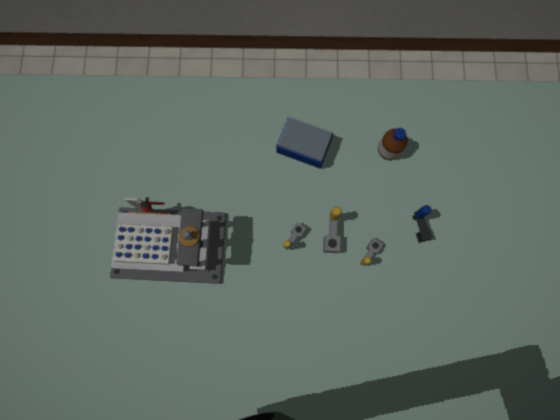

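Candidates for the crank (top view):
- yellow crank, hub (332,243), grip (336,213)
- small yellow crank, hub (298,230)
- small yellow crank, hub (375,245)
- blue-gripped one at (424,212)

The one at (332,243) is the largest yellow crank, so I'll check it in a close crop.

```bash
python3 - <<'E'
import cv2
t=cv2.imread("pics/top0.png");s=cv2.imread("pics/scene0.png")
a=cv2.resize(t[190:280,270:390],(800,600),interpolation=cv2.INTER_CUBIC);cv2.imwrite("pics/c1.png",a)
a=cv2.resize(t[190:290,100:233],(798,600),interpolation=cv2.INTER_CUBIC);cv2.imwrite("pics/c2.png",a)
a=cv2.resize(s[185:305,325:460],(675,600),interpolation=cv2.INTER_CUBIC);cv2.imwrite("pics/c3.png",a)
a=cv2.resize(s[180:255,200:300],(800,600),interpolation=cv2.INTER_CUBIC);cv2.imwrite("pics/c4.png",a)
E
```

```text
(no output)
```

View pics/c1.png

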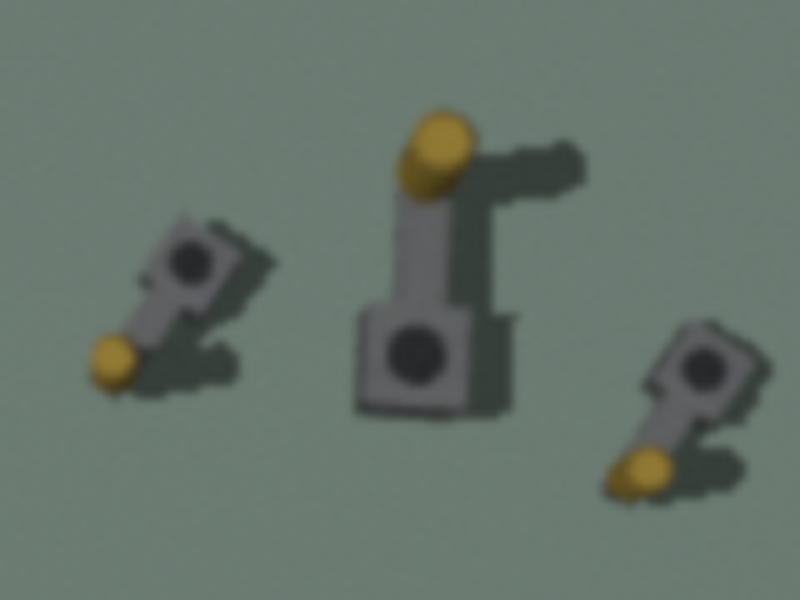

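View pics/c2.png

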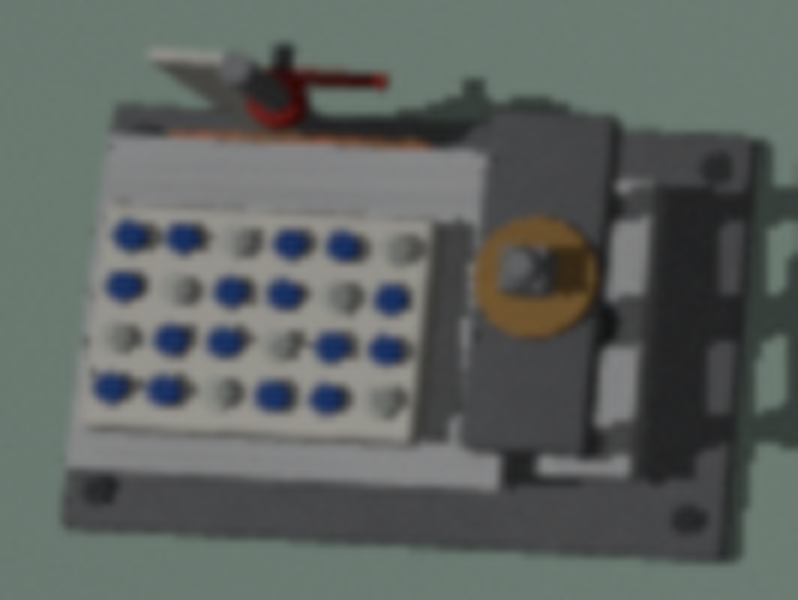

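View pics/c3.png

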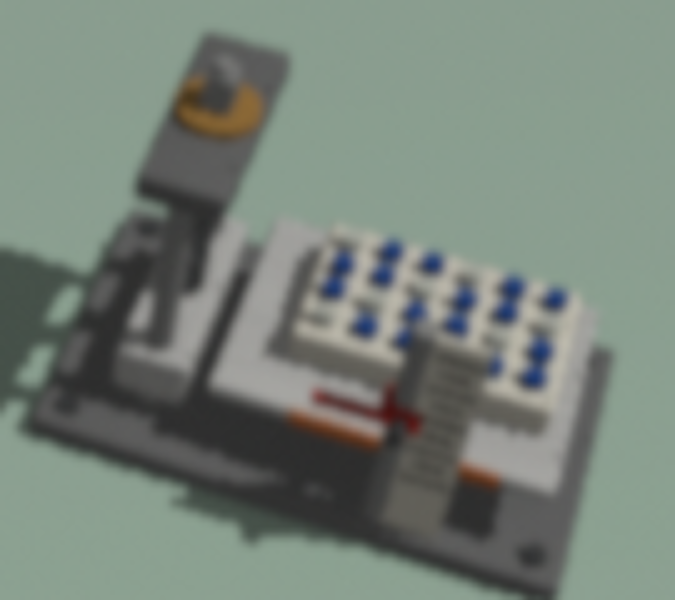

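View pics/c4.png

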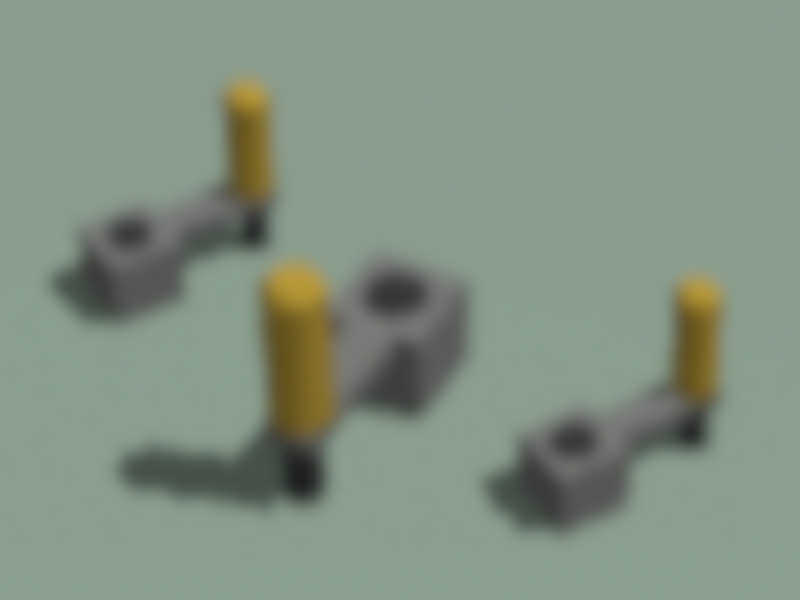

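```bash
cat > h.py <<'E'
import numpy as np
from workcell import state, imaging, job, env
from scipy.optimize import least_squares
C={n:imaging.camera_info(n) for n in("scene","top")}
def ray(n,u,v):
    c=C[n];R=np.array(c["R"]);t=np.array(c["t"])
    d=R.T@np.array([(u-c["cx"])/c["fx"],(v-c["cy"])/c["fy"],1]);return -R.T@t,d
def atz(n,u,v,z):
    o,d=ray(n,u,v);return o+d*(z-o[2])/d[2]
def proj(n,X):
    c=C[n];p=np.array(c["R"])@np.array(X)+c["t"];return np.array([c["fx"]*p[0]/p[2]+c["cx"],c["fy"]*p[1]/p[2]+c["cy"]]),p[2]
def tri(a,b):
    (o1,d1),(o2,d2)=ray("scene",*a),ray("top",*b)
    d1=d1/np.linalg.norm(d1);d2=d2/np.linalg.norm(d2)
    A=np.zeros((3,3));r=np.zeros(3)
    for o,d in((o1,d1),(o2,d2)):
        P=np.eye(3)-np.outer(d,d);A+=P;r+=P@o
    return np.linalg.solve(A,r)
def cr(u,v,s,ox,oy): return (ox+(u+.5)/s-.5, oy+(v+.5)/s-.5)
E
python3 - <<'E'
from h import *
np.set_printoptions(precision=1,suppress=True)
c1=lambda u,v:cr(u,v,6.6667,270,190)
c2=lambda u,v:cr(u,v,6,100,190)
c3=lambda u,v:cr(u,v,5,325,185)
c4=lambda u,v:cr(u,v,8,200,180)
h=atz("top",*c1(416,354),35);g=atz("top",*c1(445,138),94)
print("hub",h,"grip",g, np.linalg.norm((g-h)[:2]),np.degrees(np.arctan2(*(g-h)[[1,0]])))
for p in[(362,308),(470,306),(470,408),(358,402)]:print(atz("top",*c1(*p),35))
print("scene hub",atz("scene",*c4(396,293),35),"grip",atz("scene",*c4(295,285),94), tri(c4(295,285),c1(445,138)))
print("shaft top",atz("top",*c2(526,268),195),"scene",atz("scene",*c3(226,68),195),tri(c3(226,68),c2(526,268)))
print("collar",atz("top",*c2(536,276),170),atz("scene",*c3(221,107),170))
for p in[(65,528),(740,560),(115,105),(760,140)]:print("base",atz("top",*c2(*p),10))
for p in[(490,150),(103,138)]:print("plat",atz("top",*c2(*p),55))
d=np.load("pics/top0.npy");s=np.load("pics/scene0.npy")
# pointer points
import cv2
for n,dd in(("top",d),("scene",s)):
    im=cv2.imread(f"pics/{n}0.png")[...,::-1].astype(int)
    m=(im[...,0]>70)&(im[...,1]<0.35*im[...,0])&(im[...,2]<0.5*im[...,0])
    for v,u in zip(*np.nonzero(m)):
        if n=="top" and u>240 or n=="scene" and u<330: continue
        z=dd[v,u];o,r=ray(n,u,v);print(n,u,v,z, o+r*z)
E
```

```text
hub [ 509.  -138.9   35. ] grip [ 573.7 -142.6   94. ] 64.8712511454572 -3.2740198231770123
[ 525.  -120.1   35. ]
[ 526.2 -158.1   35. ]
[ 490.2 -157.6   35. ]
[ 491.8 -118.4   35. ]
scene hub [ 507.1 -138.9   35. ] grip [ 575.4 -140.8   94. ] [ 573.9 -142.3   92.4]
shaft top [498.9 166.1 195. ] scene [505.1 170.1 195. ] [499.4 168.3 190. ]
collar [500.1 167.9 170. ] [503.1 170.8 170. ]
base [422.7 379.6  10. ]
base [413.9 115.1  10. ]
base [592.4 375.4  10. ]
base [581.7 114.   10. ]
plat [566.9 212.4  55. ]
plat [569.5 362.1  55. ]
top 162 203 1004.08374 [585.5 249.   91.3]
top 147 208 999.3315 [573.  281.1  93.4]
top 148 208 998.6863 [572.9 278.7  94. ]
top 143 209 998.1929 [570.5 289.6  94. ]
top 144 209 997.8115 [570.4 287.3  94.3]
top 145 209 999.3822 [570.8 285.5  92.8]
top 146 209 998.11096 [570.6 282.9  94.1]
top 147 209 1002.0838 [571.4 281.9  90.2]
top 148 209 1000.3623 [571.1 279.1  91.9]
top 145 210 996.90643 [568.1 284.8  94.8]
top 146 210 1000.63574 [568.9 283.7  91.1]
top 147 210 999.61743 [568.7 281.1  92.1]
scene 402 267 1064.3422 [586.9 279.3  89.7]
scene 402 268 1066.7599 [586.5 279.9  86.2]
scene 407 269 1060.1732 [588.5 291.   89.6]
```

```bash
python3 - <<'E'
import cv2,numpy as np
t=cv2.imread("pics/top0.png");s=cv2.imread("pics/scene0.png")
f=lambda a:cv2.convertScaleAbs(cv2.resize(a,None,fx=20,fy=20,interpolation=cv2.INTER_CUBIC),alpha=1.5)
a=f(t[222:252,176:206]);b=f(s[186:216,354:370+4])
cv2.imwrite("pics/d1.png",a);cv2.imwrite("pics/d2.png",b)
for im,o,n in((t,(170,220,215,260),"top"),(s,(350,185,385,220),"scene")):
    h=im.astype(int);m=(h[...,2]>1.5*h[...,0]+20)
    u0,v0,u1,v1=o;ys,xs=np.nonzero(m[v0:v1,u0:u1]);print(n,xs.min()+u0,xs.max()+u0,ys.min()+v0,ys.max()+v0)
E
```

```text
top 180 198 227 245
scene 361 376 201 211
```

View pics/d1.png

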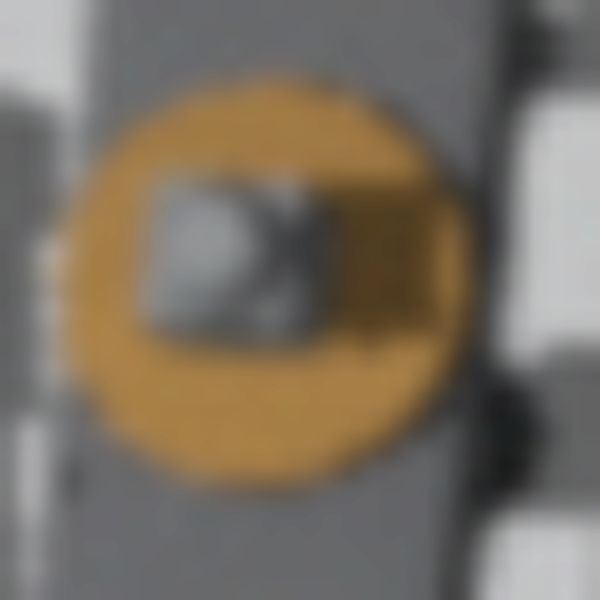

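View pics/d2.png

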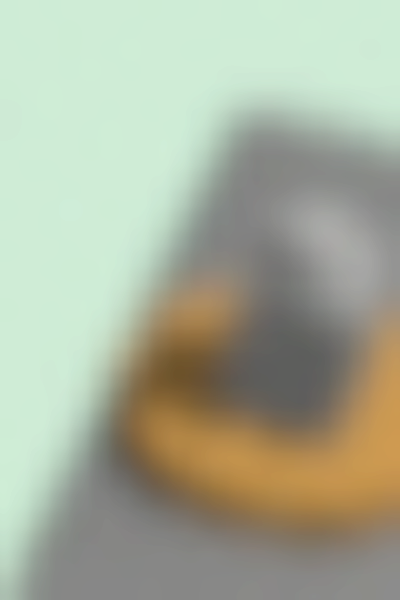

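```bash
cat >> h.py <<'E'
from scipy.spatial.transform import Rotation as Ro
def rel(target,yaw,frm=None):
    """delta (cm) and twist (deg) from current pose to pointing-down TCP target with given yaw"""
    s=state();p=np.array(s["ee_pos"]);R=Ro.from_euler("xyz",s["ee_rot"],degrees=True)
    Rt=Ro.from_euler("xyz",[-90,0,yaw],degrees=True)
    print("t",round(s["time_s"],2),"pos",p.round(1),"rot",s["ee_rot"].round(1),"F",s["force"].round(1),"w",round(s["gripper_width"],1))
    print("delta",(R.inv().apply(np.array(target)-p)/10).round(2),"twist",(R.inv()*Rt).as_rotvec(degrees=True).round(1))
E
python3 -m pendant '[{"delta_pos":[-10,0,-5.5],"twist":[0,-8.5,0],"grip":100},{"delta_pos":[-20,0,-11],"twist":[0,-17,0],"grip":100},{"delta_pos":[-30,0,-16.5],"twist":[0,-25,0],"grip":100},{"delta_pos":[-40,0,-22],"twist":[0,-33,0],"grip":100},{"delta_pos":[-51,0,-27.6],"twist":[0,-42,0],"grip":100}]' 40
python3 -c "
from h import *
rel([573.7,-142.3,140],-93.3)"
```

```text
time_s: 0.6
ee_pos: [339.2, -373.3, 213.7]
ee_rot: [-90.0, 0.0, -121.8]
force: [0.2, -0.7, 0.2]
gripper_width: 91.0
t 0.6 pos [ 339.2 -373.3  213.7] rot [ -90.     0.  -121.8] F [ 0.2 -0.7  0.2] w 91.0
delta [-31.99   7.37   7.78] twist [  0.  -28.5  -0. ]
```

```bash

python3 -m pendant '[{"delta_pos":[-5,0,1.2],"twist":[0,-7,0],"grip":100},{"delta_pos":[-10,1,2.4],"twist":[0,-14,0],"grip":100},{"delta_pos":[-15,2,3.6],"twist":[0,-21,0],"grip":100},{"delta_pos":[-20,3,4.8],"twist":[0,-28.5,0],"grip":100},{"delta_pos":[-25,4,6],"twist":[0,-28.5,0],"grip":100}]'
python3 -c "
from h import *
rel([573.7,-142.3,140],-93.3)"
```

```text
time_s: 1.1
ee_pos: [515.2, -200.8, 175.4]
ee_rot: [-90.0, -0.0, -93.5]
force: [0.8, -0.5, -0.1]
gripper_width: 91.3
t 1.1 pos [ 515.2 -200.8  175.4] rot [-90.   -0.  -93.5] F [ 0.8 -0.5 -0.1] w 91.3
delta [-6.2   3.54  5.49] twist [ 0.  -0.2  0. ]
```

```bash

python3 -m pendant '[{"delta_pos":[-3,1,2.7],"twist":[0,0,0],"grip":100},{"delta_pos":[-6.2,3,5.5],"twist":[0,0,0],"grip":100},{"delta_pos":[-6.2,3.5,5.5],"twist":[0,0,0],"grip":100},{"delta_pos":[-6.2,3.5,5.5],"twist":[0,0,0],"grip":100},{"delta_pos":[-6.2,3.5,5.5],"twist":[0,0,0],"grip":100}]'
python3 - <<'E'
from h import *
import cv2
rel([573.7,-142.3,47],-93.3)
for n in("scene","top"):
    p,d=imaging.grab_frame(n); cv2.imwrite(f"pics/{n}1.png",p[...,::-1])
s=cv2.imread("pics/scene1.png");t=cv2.imread("pics/top1.png")
a=cv2.resize(s[150:260,180:310],None,fx=5,fy=5,interpolation=cv2.INTER_CUBIC);b=cv2.resize(t[190:280,280:390],None,fx=5,fy=5,interpolation=cv2.INTER_CUBIC)
cv2.imwrite("pics/e.png",a);cv2.imwrite("pics/e2.png",b)
E
```

```text
time_s: 1.6
ee_pos: [572.4, -144.9, 141.1]
ee_rot: [-90.0, -0.0, -93.6]
force: [-0.3, 0.8, 0.2]
gripper_width: 91.1
t 1.6 pos [ 572.4 -144.9  141.1] rot [-90.   -0.  -93.6] F [-0.3  0.8  0.2] w 91.1
delta [-0.27  9.41  0.12] twist [ 0.  -0.3  0. ]
```

View pics/e.png

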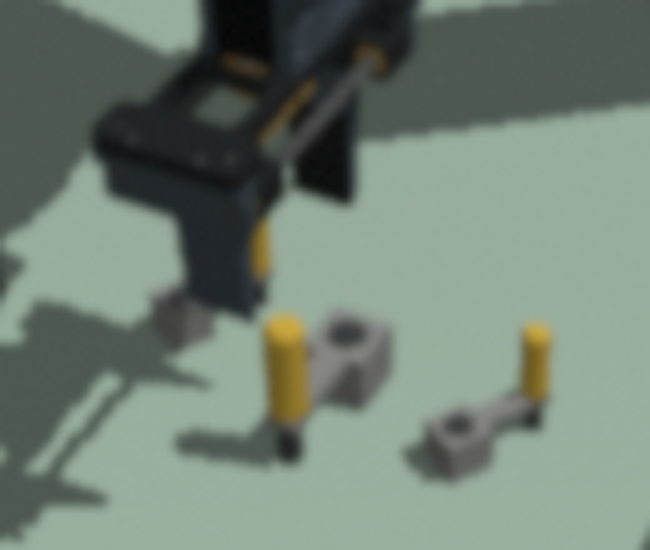

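The open fingers straddle the large crank's grip, which tops out at (287,322) in the crop. The small cranks are clear, so I'm descending.

```bash

python3 -m pendant '[{"delta_pos":[-0.3,2.5,0.1],"twist":[0,-0.3,0],"grip":70},{"delta_pos":[-0.3,5,0.1],"twist":[0,-0.3,0],"grip":60},{"delta_pos":[-0.3,7.5,0.1],"twist":[0,-0.3,0],"grip":60},{"delta_pos":[-0.3,9.4,0.1],"twist":[0,-0.3,0],"grip":60},{"delta_pos":[-0.3,9.4,0.1],"twist":[0,-0.3,0],"grip":60}]'
python3 -c "
from h import *
rel([573.7,-142.3,47],-93.3)"
```

```text
time_s: 2.2
ee_pos: [572.0, -141.9, 45.3]
ee_rot: [-90.3, 0.0, -93.4]
force: [-0.5, -0.1, 0.4]
gripper_width: 55.6
t 2.2 pos [ 572.  -141.9   45.3] rot [-90.3   0.  -93.4] F [-0.5 -0.1  0.4] w 55.6
delta [ 0.03 -0.17  0.17] twist [ 0.3 -0.1 -0. ]
```

```bash

for i in 1 2; do python3 -m pendant '[{"delta_pos":[0,0,0],"twist":[0,0,0],"grip":0},{"delta_pos":[0,0,0],"twist":[0,0,0],"grip":0},{"delta_pos":[0,0,0],"twist":[0,0,0],"grip":0},{"delta_pos":[0,0,0],"twist":[0,0,0],"grip":0},{"delta_pos":[0,0,0],"twist":[0,0,0],"grip":0}]' 55; done
python3 -c "
from h import *
rel([565,165,270],-93.3)"
```

```text
time_s: 2.7
ee_pos: [574.1, -141.3, 47.8]
ee_rot: [-90.0, -0.0, -93.3]
force: [-2.4, 0.2, 4.3]
gripper_width: 20.9
time_s: 3.2
ee_pos: [574.1, -141.3, 47.8]
ee_rot: [-90.0, -0.0, -93.3]
force: [-2.7, -0.3, 6.3]
gripper_width: 20.9
t 3.2 pos [ 574.1 -141.3   47.8] rot [-90.   -0.  -93.3] F [-2.7 -0.3  6.3] w 20.9
delta [-30.52 -22.23  -2.66] twist [-0.  0.  0.]
```

```bash

python3 -m pendant '[{"delta_pos":[0,-2,0],"twist":[0,0,0],"grip":0},{"delta_pos":[0,-6,0],"twist":[0,0,0],"grip":0},{"delta_pos":[0,-10,0],"twist":[0,0,0],"grip":0},{"delta_pos":[0,-14,0],"twist":[0,0,0],"grip":0},{"delta_pos":[0,-18,0],"twist":[0,0,0],"grip":0}]'
python3 -m pendant '[{"delta_pos":[0,-3,0],"twist":[0,0,0],"grip":0},{"delta_pos":[-3,-4.2,-0.2],"twist":[0,0,0],"grip":0},{"delta_pos":[-6,-4.2,-0.5],"twist":[0,0,0],"grip":0},{"delta_pos":[-9,-4.2,-0.8],"twist":[0,0,0],"grip":0},{"delta_pos":[-11,-4.2,-0.9],"twist":[0,0,0],"grip":0}]'
python3 - <<'E'
from h import *
import cv2
rel([565,165,270],-93.3)
for n in("scene","top"):
    p,d=imaging.grab_frame(n); cv2.imwrite(f"pics/{n}2.png",p[...,::-1])
E
```

```text
time_s: 3.7
ee_pos: [574.1, -141.0, 228.0]
ee_rot: [-90.0, 0.0, -93.3]
force: [0.7, -0.2, -2.7]
gripper_width: 21.0
time_s: 4.2
ee_pos: [571.2, -28.9, 268.5]
ee_rot: [-90.0, 0.0, -93.2]
force: [-0.2, -0.8, -2.6]
gripper_width: 21.1
t 4.2 pos [571.2 -28.9 268.5] rot [-90.    0.  -93.2] F [-0.2 -0.8 -2.6] w 21.1
delta [-19.33  -0.13  -1.72] twist [ 0.   0.1 -0. ]
```

View pics/scene2.png

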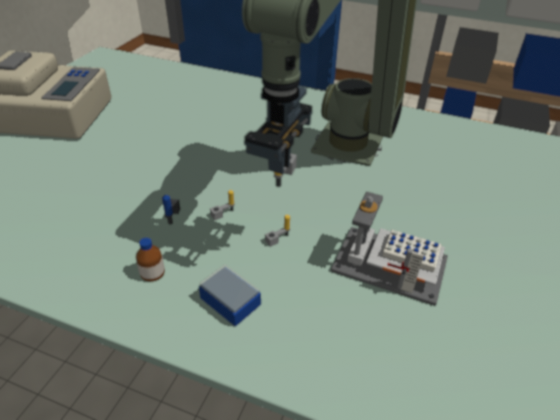

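View pics/top2.png

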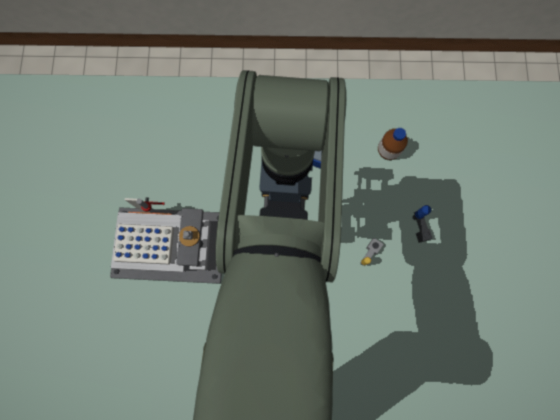

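```bash

python3 -m pendant '[{"delta_pos":[-4,0,-0.3],"twist":[0,0,0],"grip":0},{"delta_pos":[-8,0,-0.7],"twist":[0,0,0],"grip":0},{"delta_pos":[-12,0,-1.1],"twist":[0,0,0],"grip":0},{"delta_pos":[-16,0,-1.4],"twist":[0,0,0],"grip":0},{"delta_pos":[-18.5,0,-1.6],"twist":[0,0,0],"grip":0}]'
python3 -c "
from h import *
rel([565.3,165.8,262],-93.3)"
```

```text
time_s: 4.8
ee_pos: [566.2, 156.6, 268.3]
ee_rot: [-90.0, 0.0, -93.2]
force: [-0.2, -1.1, -3.1]
gripper_width: 20.8
t 4.8 pos [566.2 156.6 268.3] rot [-90.    0.  -93.2] F [-0.2 -1.1 -3.1] w 20.8
delta [-0.91  0.63 -0.14] twist [ 0.   0.1 -0. ]
```

```bash

python3 -m pendant '[{"delta_pos":[-0.5,0,-0.1],"twist":[0,0,0],"grip":0},{"delta_pos":[-0.9,0.3,-0.15],"twist":[0,0,0],"grip":0},{"delta_pos":[-0.9,0.6,-0.15],"twist":[0,0,0],"grip":0},{"delta_pos":[-0.9,0.6,-0.15],"twist":[0,0,0],"grip":0},{"delta_pos":[-0.9,0.6,-0.15],"twist":[0,0,0],"grip":0}]'
python3 - <<'E'
from h import *
import cv2
rel([565.3,165.8,262],-93.3)
for n in("scene","top"):
    p,d=imaging.grab_frame(n); cv2.imwrite(f"pics/{n}3.png",p[...,::-1])
    np.save(f"pics/{n}3.npy",d)
s=cv2.imread("pics/scene3.png");t=cv2.imread("pics/top3.png")
cv2.imwrite("pics/f1.png",cv2.resize(s[110:230,310:450],None,fx=5,fy=5,interpolation=cv2.INTER_CUBIC));
cv2.imwrite("pics/f2.png",cv2.resize(t[150:270,120:260],None,fx=5,fy=5,interpolation=cv2.INTER_CUBIC))
print(proj("scene",[500.3,168.2,214])[0],proj("scene",[500.3,168.2,195])[0])
E
```

```text
time_s: 5.3
ee_pos: [565.3, 162.6, 262.8]
ee_rot: [-90.0, -0.0, -93.4]
force: [-0.5, -0.8, -2.9]
gripper_width: 21.1
t 5.3 pos [565.3 162.6 262.8] rot [-90.   -0.  -93.4] F [-0.5 -0.8 -2.9] w 21.1
delta [-0.32  0.08 -0.02] twist [ 0.  -0.1  0. ]
[370.64520281 190.3464051 ] [369.47589883 196.76895875]
```

View pics/f1.png

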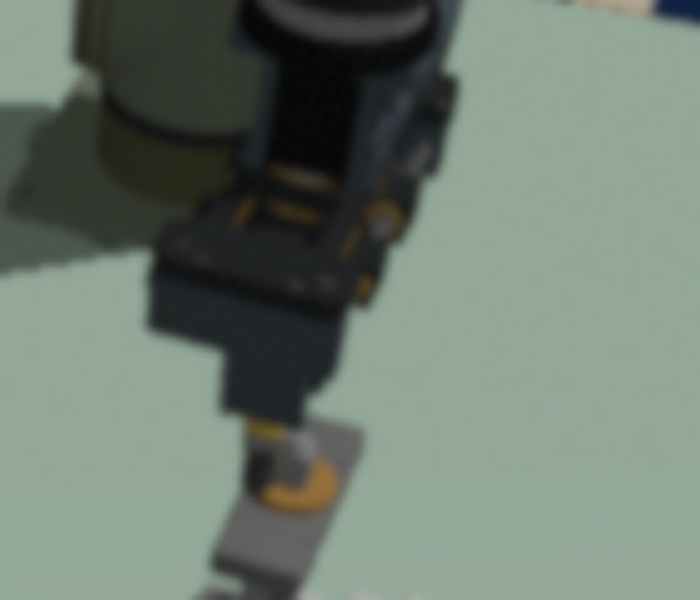

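View pics/f2.png

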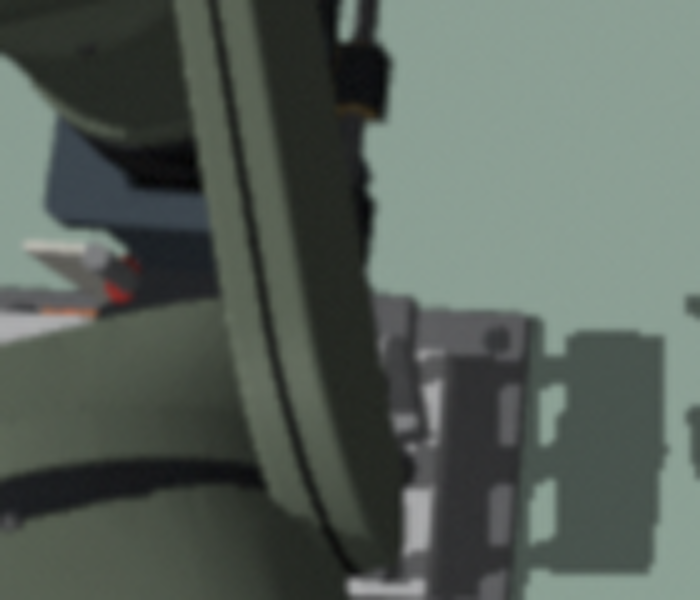

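```bash

python3 -m pendant '[{"delta_pos":[-0.3,0,0],"twist":[0,0,0],"grip":0},{"delta_pos":[-0.3,0.5,0],"twist":[0,0,0],"grip":0},{"delta_pos":[-0.3,1,0],"twist":[0,0,0],"grip":0},{"delta_pos":[-0.3,1.3,0],"twist":[0,0,0],"grip":0},{"delta_pos":[-0.3,1.5,0],"twist":[0,0,0],"grip":0}]'
python3 -c "
from h import *
rel([565.3,165.8,240],-93.3)"
```

```text
time_s: 5.9
ee_pos: [565.1, 166.7, 247.3]
ee_rot: [-90.1, -0.0, -93.3]
force: [-0.2, -0.5, -1.8]
gripper_width: 21.2
t 5.9 pos [565.1 166.7 247.3] rot [-90.1  -0.  -93.3] F [-0.2 -0.5 -1.8] w 21.2
delta [0.09 0.73 0.02] twist [0.1 0.  0. ]
```

```bash

python3 -m pendant '[{"delta_pos":[0.1,0.3,0],"twist":[0,0,0],"grip":0},{"delta_pos":[0.1,0.6,0],"twist":[0,0,0],"grip":0},{"delta_pos":[0.1,0.9,0],"twist":[0,0,0],"grip":0},{"delta_pos":[0.1,1.1,0],"twist":[0,0,0],"grip":0},{"delta_pos":[0.1,1.1,0],"twist":[0,0,0],"grip":0}]'
python3 -c "
from h import *
s=state();print(s['force'],s['torque'])
rel([565.3,165.8,218],-93.3)"
```

```text
time_s: 6.4
ee_pos: [566.5, 165.9, 240.8]
ee_rot: [-89.7, 0.1, -93.3]
force: [1.0, -1.5, 14.1]
gripper_width: 21.0
[ 0.97125949 -1.53133746 14.082312  ] [-0.15047185  0.79851624  0.03069745]
t 6.4 pos [566.5 165.9 240.8] rot [-89.7   0.1 -93.3] F [ 1.  -1.5 14.1] w 21.0
delta [ 0.02  2.28 -0.13] twist [-0.3  0.  -0.1]
```

```bash

python3 - <<'E'
from h import *
import cv2
p,d=imaging.grab_frame("scene"); cv2.imwrite(f"pics/scene4.png",p[...,::-1]);np.save("pics/scene4.npy",d)
s=cv2.imread("pics/scene4.png")
a=cv2.resize(s[165:225,340:400],None,fx=10,fy=10,interpolation=cv2.INTER_CUBIC)
cv2.imwrite("pics/g1.png",cv2.convertScaleAbs(a,alpha=1.6))
st=state();print(st["force"],st["torque"])
E
```

```text
[ 0.54926055 -1.16512143 13.36400606] [-0.17104057  0.74871963  0.07293583]
```

View pics/g1.png

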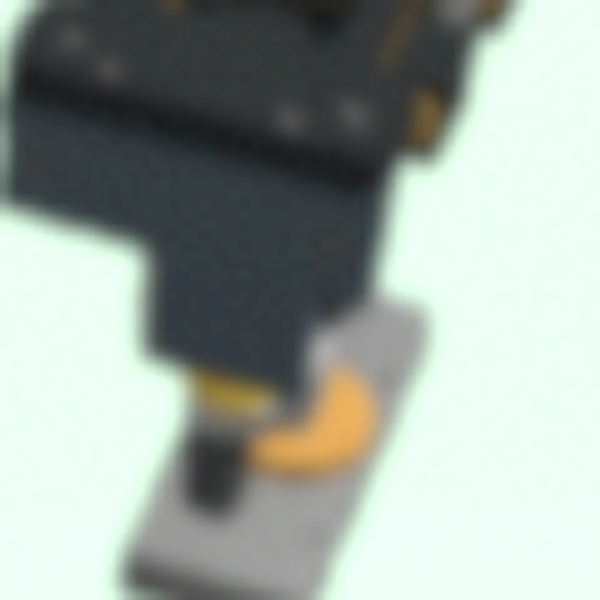

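```bash

python3 - <<'E'
from h import *
import cv2
s=cv2.imread("pics/scene4.png")
a=cv2.convertScaleAbs(cv2.resize(s[165:225,340:400],None,fx=10,fy=10,interpolation=cv2.INTER_CUBIC),alpha=1.6)
def P(X):
    u,v=proj("scene",X)[0];return (int((u-340+.5)*10),int((v-165+.5)*10))
def box(c,h,z0,z1,yaw,col):
    k=[c+Ro.from_euler("z",yaw,degrees=True).apply([i*h,j*h,0])[:2] for i,j in((1,1),(1,-1),(-1,-1),(-1,1))]
    for i in range(4):
        for z in(z0,z1): cv2.line(a,P([*k[i],z]),P([*k[(i+1)%4],z]),col,1)
        cv2.line(a,P([*k[i],z0]),P([*k[i],z1]),col,1)
box(np.array([501.5,168.5]),18,193,228,-3.3,(0,0,255))
box(np.array([500.3,168.2]),7.5,170,189,-3,(255,0,0))
# grip foot
for z in (193,229): cv2.circle(a,P([566.5,164.5,z]),4,(0,255,0),-1)
cv2.imwrite("pics/g2.png",a)
d=np.load("pics/scene4.npy")
np.set_printoptions(precision=0,suppress=True,linewidth=200)
for v in range(194,214,1):
    print(v,[tuple((lambda o,r:(o+r*d[v,u]).round(0).astype(int).tolist())(*ray("scene",u,v))) for u in range(360,382,3)])
E
```

```text
194 [(586, 158, 264), (588, 165, 267), (590, 171, 271), (589, 177, 272), (555, 179, 248), (649, 196, 323), (445, 180, 166), (228, 167, -1)]
195 [(584, 158, 260), (588, 165, 265), (589, 171, 268), (591, 178, 272), (556, 180, 246), (649, 196, 321), (447, 181, 165), (441, 188, 162)]
196 [(584, 159, 257), (587, 165, 262), (590, 172, 266), (585, 177, 264), (558, 180, 244), (453, 175, 164), (452, 182, 166), (449, 189, 165)]
197 [(588, 160, 258), (588, 166, 260), (588, 172, 262), (590, 178, 265), (554, 180, 239), (458, 176, 165), (454, 183, 164), (452, 190, 164)]
198 [(584, 159, 252), (587, 166, 256), (585, 172, 257), (587, 178, 261), (496, 174, 190), (462, 177, 165), (460, 184, 165), (455, 190, 164)]
199 [(586, 160, 251), (586, 166, 254), (585, 172, 255), (587, 179, 258), (499, 175, 190), (466, 178, 165), (462, 185, 165), (454, 191, 160)]
200 [(586, 160, 249), (584, 166, 249), (587, 173, 253), (589, 179, 257), (505, 176, 191), (468, 179, 164), (468, 186, 166), (461, 192, 163)]
201 [(584, 160, 244), (586, 167, 248), (587, 173, 251), (586, 179, 252), (499, 176, 184), (474, 180, 166), (472, 1
[... 991 characters left out ...]
 181, 0)]
209 [(573, 162, 214), (570, 168, 213), (516, 167, 170), (515, 174, 171), (510, 180, 170), (511, 187, 172), (302, 174, 2), (292, 181, -4)]
210 [(571, 162, 209), (569, 168, 210), (521, 168, 171), (515, 174, 169), (514, 181, 169), (508, 187, 167), (306, 175, 1), (302, 183, 1)]
211 [(572, 162, 207), (572, 169, 209), (519, 169, 167), (518, 175, 168), (515, 182, 168), (507, 188, 163), (305, 175, -4), (302, 183, -3)]
212 [(571, 163, 204), (570, 169, 205), (518, 169, 163), (518, 176, 165), (517, 182, 166), (508, 188, 161), (313, 177, -1), (310, 185, 0)]
213 [(573, 163, 202), (568, 169, 200), (525, 170, 165), (521, 176, 165), (522, 183, 167), (513, 189, 162), (316, 178, -1), (314, 186, -1)]
```

View pics/g2.png

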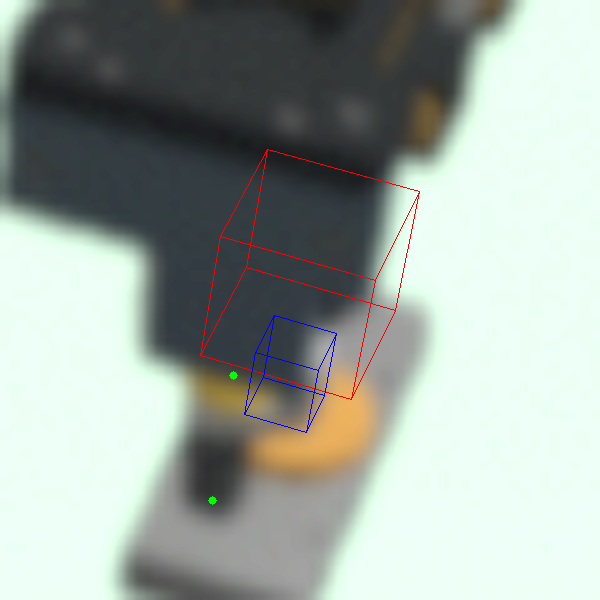

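```bash

python3 - <<'E'
from h import *
import cv2
def draw(f,tcp,yaws,o,out,zb=-47.8,sc=10):
    s=cv2.imread(f);u0,v0=o
    a=cv2.convertScaleAbs(cv2.resize(s[v0:v0+60,u0:u0+60],None,fx=sc,fy=sc,interpolation=cv2.INTER_CUBIC),alpha=1.6)
    raw=a.copy()
    def P(X):
        u,v=proj("scene",X)[0];return (int((u-u0+.5)*sc),int((v-v0+.5)*sc))
    for yaw,col in yaws:
        rot=Ro.from_euler("z",yaw,degrees=True)
        T=lambda p:np.array(tcp)+[0,-1,zb]+rot.apply(p)
        k=[(-65+18*i,18*j) for i,j in((1,1),(1,-1),(-1,-1),(-1,1))]
        for i in range(4):
            for z in(0,35): cv2.line(a,P(T([*k[i],z])),P(T([*k[(i+1)%4],z])),col,1)
            cv2.line(a,P(T([*k[i],0])),P(T([*k[i],35])),col,1)
    cv2.imwrite(out,np.hstack([raw,a])[:, :])
draw("pics/scene2.png",[571.2,-28.9,268.5],[(-3.3,(0,0,255)),(10,(255,0,0))],(260,130),"pics/k1.png",sc=6)
draw("pics/scene3.png",[565.3,162.6,262.8],[(-3.3,(0,0,255)),(10,(255,0,0))],(340,160),"pics/k2.png",sc=6)
E
```

```text
(no output)
```

View pics/k1.png

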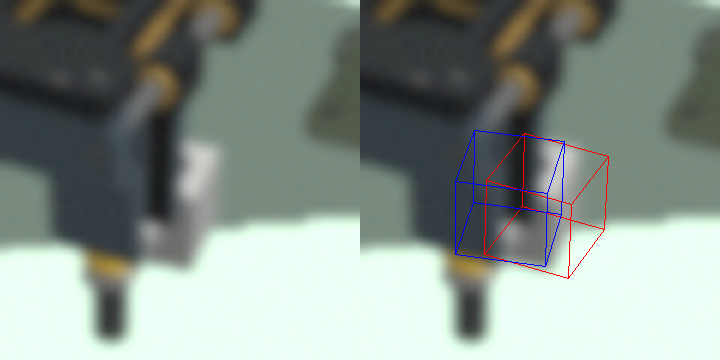

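View pics/k2.png

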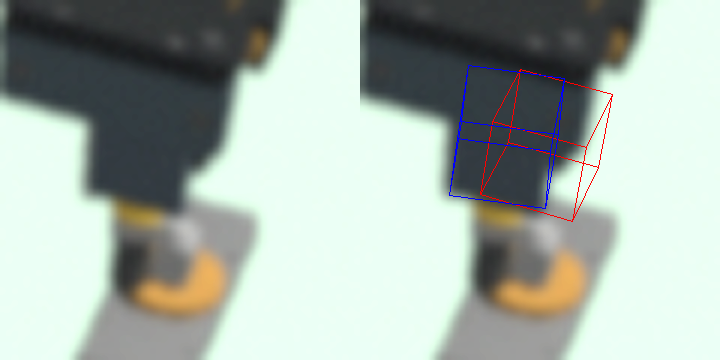

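The crank has swung about its grip because of my fast sideways moves, so the hub is hidden behind the finger at about +10°. I'll raise the hand and turn it gently to expose the hub.

```bash

python3 -m pendant '[{"delta_pos":[0,-0.2,0],"twist":[0,0,0],"grip":0},{"delta_pos":[0,-0.6,0],"twist":[0,0,0],"grip":0},{"delta_pos":[0,-1.1,0],"twist":[0,0,0],"grip":0},{"delta_pos":[0,-1.6,0],"twist":[0,0,0],"grip":0},{"delta_pos":[0,-2,0],"twist":[0,0,0],"grip":0}]'
python3 -m pendant '[{"delta_pos":[0,0,0],"twist":[0,0.5,0],"grip":0},{"delta_pos":[0,0,0],"twist":[0,2,0],"grip":0},{"delta_pos":[0,0,0],"twist":[0,4.5,0],"grip":0},{"delta_pos":[0,0,0],"twist":[0,7.5,0],"grip":0},{"delta_pos":[0,0,0],"twist":[0,10.5,0],"grip":0}]'
python3 -m pendant '[{"delta_pos":[0,0,0],"twist":[0,3,0],"grip":0},{"delta_pos":[0,0,0],"twist":[0,6,0],"grip":0},{"delta_pos":[0,0,0],"twist":[0,8.5,0],"grip":0},{"delta_pos":[0,0,0],"twist":[0,10,0],"grip":0},{"delta_pos":[0,0,0],"twist":[0,10.5,0],"grip":0}]'
cat >> h.py <<'E'
import cv2
def draw(f,tcp,yaws,o,out,zb=-47.8,sc=6,g=(0,-1)):
    s=cv2.imread(f);u0,v0=o
    a=cv2.convertScaleAbs(cv2.resize(s[v0:v0+60,u0:u0+60],None,fx=sc,fy=sc,interpolation=cv2.INTER_CUBIC),alpha=1.6)
    raw=a.copy()
    def P(X):
        u,v=proj("scene",X)[0];return (int((u-u0+.5)*sc),int((v-v0+.5)*sc))
    for yaw,col in yaws:
        rot=Ro.from_euler("z",yaw,degrees=True)
        T=lambda p:np.array(tcp)+[*g,zb]+rot.apply(p)
        k=[(-65+18*i,18*j) for i,j in((1,1),(1,-1),(-1,-1),(-1,1))]
        for i in range(4):
            for z in(0,35): cv2.line(a,P(T([*k[i],z])),P(T([*k[(i+1)%4],z])),col,1)
            cv2.line(a,P(T([*k[i],0])),P(T([*k[i],35])),col,1)
    cv2.imwrite(out,np.hstack([raw,a]))
E
python3 - <<'E'
from h import *
p,d=imaging.grab_frame("scene"); cv2.imwrite(f"pics/scene5.png",p[...,::-1]);np.save("pics/scene5.npy",d)
rel([565.3,165.8,262],-93.3);s=state()
draw("pics/scene5.png",s["ee_pos"],[(-20,(0,0,255)),(-10,(255,0,0))],(340,160),"pics/k3.png")
E
```

```text
time_s: 6.95
ee_pos: [565.4, 165.8, 257.1]
ee_rot: [-90.0, -0.0, -93.3]
force: [-0.7, 0.2, -2.3]
gripper_width: 21.2
time_s: 7.45
ee_pos: [565.2, 165.7, 256.6]
ee_rot: [-90.0, -0.0, -104.0]
force: [0.4, -0.4, -1.6]
gripper_width: 21.2
time_s: 7.95
ee_pos: [565.2, 165.7, 256.7]
ee_rot: [-90.0, -0.0, -114.3]
force: [0.8, 0.1, -2.9]
gripper_width: 20.9
t 8.0 pos [565.2 165.8 256.8] rot [ -90.    -0.  -114.3] F [ 0.3 -0.8 -2.5] w 21.2
delta [-0.01 -0.52  0.  ] twist [  0. -21.   0.]
```

View pics/k3.png

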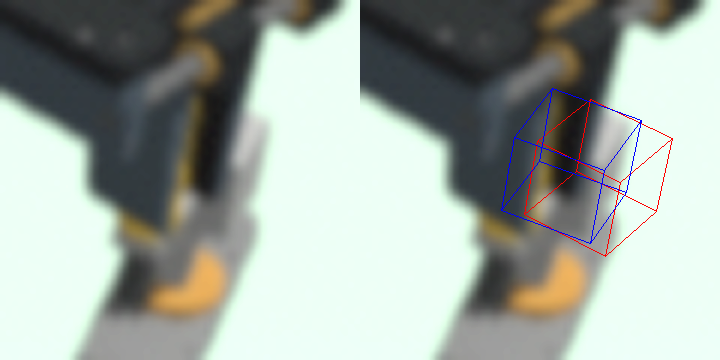

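```bash

python3 - <<'E'
from h import *
d=np.load("pics/scene5.npy");im=cv2.imread("pics/scene5.png")
for v in range(176,204,2):
    print(v,[((lambda o,r:(o+r*d[v,u]).round(0).astype(int).tolist())(*ray("scene",u,v)),int(im[v,u].mean())) for u in range(370,388,2)])
s=state()
draw("pics/scene5.png",s["ee_pos"],[(-6,(0,0,255)),(-3,(255,0,0))],(340,160),"pics/k4.png",sc=6)
E
```

```text
176 [([592, 173, 319], 39), ([563, 173, 300], 42), ([558, 177, 298], 19), ([562, 181, 301], 16), ([562, 185, 302], 25), ([557, 189, 300], 72), ([138, 150, 0], 142), ([139, 157, 2], 157), ([139, 163, 4], 157)]
178 [([587, 173, 311], 44), ([564, 174, 295], 47), ([558, 178, 292], 20), ([562, 182, 297], 17), ([559, 186, 295], 34), ([553, 189, 293], 88), ([485, 186, 244], 142), ([149, 159, 2], 152), ([143, 164, 0], 157)]
180 [([589, 174, 308], 51), ([559, 174, 287], 41), ([558, 178, 287], 19), ([561, 183, 291], 17), ([560, 187, 291], 42), ([490, 183, 241], 98), ([491, 188, 243], 130), ([493, 192, 246], 136), ([157, 167, 2], 155)]
182 [([587, 175, 302], 53), ([558, 175, 281], 36), ([560, 179, 284], 16), ([562, 184, 286], 19), ([560, 187, 286], 52), ([503, 186, 245], 111), ([500, 190, 245], 124), ([484, 192, 234], 129), ([168, 169, 3], 155)]
184 [([586, 175, 295], 53), ([558, 176, 276], 33), ([561, 180, 279], 14), ([561, 184, 281], 24), ([555, 188, 277], 67), ([509, 187, 245], 118), ([501, 191, 239], 114), ([180, 165, 2], 134), ([175, 171, 1], 155)]
186 [([581, 175, 287], 58), ([563, 177, 2
[... 1163 characters left out ...]
[446, 191, 164], 125), ([236, 177, 1], 154), ([233, 183, 0], 157)]
198 [([503, 170, 194], 73), ([498, 174, 191], 68), ([520, 181, 210], 72), ([520, 185, 212], 73), ([460, 184, 165], 91), ([460, 188, 167], 99), ([445, 192, 156], 118), ([245, 179, 0], 154), ([242, 185, 0], 157)]
200 [([506, 171, 191], 71), ([502, 175, 189], 76), ([466, 176, 162], 91), ([468, 181, 165], 89), ([469, 186, 167], 96), ([465, 190, 165], 100), ([257, 176, 1], 126), ([256, 181, 2], 154), ([248, 187, -2], 157)]
202 [([504, 172, 183], 68), ([496, 176, 178], 89), ([485, 179, 171], 102), ([477, 183, 166], 100), ([475, 187, 166], 93), ([467, 191, 161], 105), ([266, 178, 1], 143), ([266, 183, 2], 156), ([261, 189, 1], 157)]
```

View pics/k4.png

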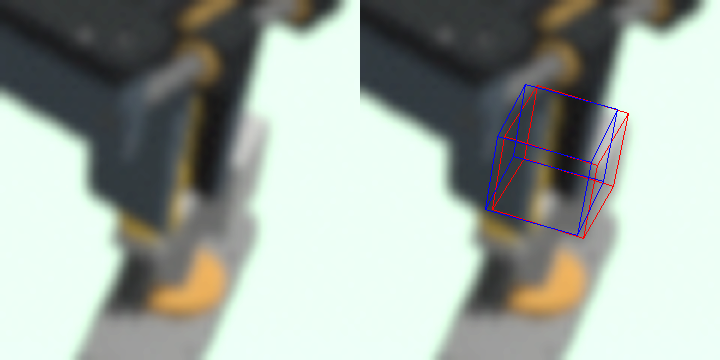

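The hub is at about (501.5, 172), yaw about -6°, and the shaft at about (499.5, 168). I'll rotate the hand +3.5° and shift x by -1.5 mm, then descend.

```bash

python3 -m pendant '[{"delta_pos":[0,0,0],"twist":[0,-1,0],"grip":0},{"delta_pos":[0.03,0,-0.1],"twist":[0,-2.5,0],"grip":0},{"delta_pos":[0.06,0,-0.15],"twist":[0,-3.5,0],"grip":0},{"delta_pos":[0.06,0.3,-0.15],"twist":[0,-3.5,0],"grip":0},{"delta_pos":[0.06,0.6,-0.15],"twist":[0,-3.5,0],"grip":0}]'
python3 -m pendant '[{"delta_pos":[0,0.4,0],"twist":[0,0,0],"grip":0},{"delta_pos":[0,0.7,0],"twist":[0,0,0],"grip":0},{"delta_pos":[0,1,0],"twist":[0,0,0],"grip":0},{"delta_pos":[0,1.3,0],"twist":[0,0,0],"grip":0},{"delta_pos":[0,1.3,0],"twist":[0,0,0],"grip":0}]'
python3 -c "
from h import *
print(state()['torque'])
rel([563.7,165.8,218],-110.8)"
```

```text
time_s: 8.5
ee_pos: [563.7, 165.9, 250.9]
ee_rot: [-90.0, 0.0, -110.8]
force: [0.1, -0.9, -2.5]
gripper_width: 20.9
time_s: 9.0
ee_pos: [563.5, 165.8, 237.4]
ee_rot: [-90.0, -0.0, -110.8]
force: [-0.2, -0.4, -2.1]
gripper_width: 21.1
[-0.0778792  -0.22267772 -0.02828193]
t 9.0 pos [563.5 165.8 237.4] rot [ -90.    -0.  -110.8] F [-0.2 -0.4 -2.1] w 21.1
delta [-0.01  1.94  0.02] twist [0. 0. 0.]
```

```bash

python3 -m pendant '[{"delta_pos":[0,0.3,0],"twist":[0,0,0],"grip":0},{"delta_pos":[0,0.6,0],"twist":[0,0,0],"grip":0},{"delta_pos":[0,0.8,0],"twist":[0,0,0],"grip":0},{"delta_pos":[0,1,0],"twist":[0,0,0],"grip":0},{"delta_pos":[0,1,0],"twist":[0,0,0],"grip":0}]'
python3 -c "
from h import *
print(state()['torque'])
rel([563.7,165.8,218],-110.8)"
```

```text
time_s: 9.5
ee_pos: [563.6, 165.8, 227.6]
ee_rot: [-90.0, -0.0, -110.8]
force: [0.1, -0.9, -2.8]
gripper_width: 20.9
[-0.01702057 -0.19312865  0.04825696]
t 9.5 pos [563.6 165.8 227.6] rot [ -90.    -0.  -110.8] F [ 0.1 -0.9 -2.8] w 20.9
delta [-0.    0.96  0.01] twist [0. 0. 0.]
```

```bash

python3 -m pendant '[{"delta_pos":[0,0.3,0],"twist":[0,0,0],"grip":0},{"delta_pos":[0,0.5,0],"twist":[0,0,0],"grip":0},{"delta_pos":[0,0.7,0],"twist":[0,0,0],"grip":0},{"delta_pos":[0,0.9,0],"twist":[0,0,0],"grip":0},{"delta_pos":[0,0.9,0],"twist":[0,0,0],"grip":0}]'
python3 - <<'E'
from h import *
print(state()['torque'])
rel([563.7,165.8,218],-110.8)
p,d=imaging.grab_frame("scene"); cv2.imwrite(f"pics/scene6.png",p[...,::-1])
p,d=imaging.grab_frame("top"); cv2.imwrite(f"pics/top6.png",p[...,::-1])
draw("pics/scene6.png",state()["ee_pos"],[(-2.5,(0,0,255))],(340,160),"pics/k6.png",sc=6)
E
```

```text
time_s: 10.0
ee_pos: [563.6, 165.8, 218.7]
ee_rot: [-90.0, -0.0, -110.8]
force: [0.4, -0.6, -2.5]
gripper_width: 21.2
[-0.07982955 -0.25437262 -0.00425366]
t 10.0 pos [563.6 165.8 218.7] rot [ -90.    -0.  -110.8] F [ 0.4 -0.6 -2.5] w 21.2
delta [-0.    0.07  0.01] twist [0. 0. 0.]
```

View pics/k6.png

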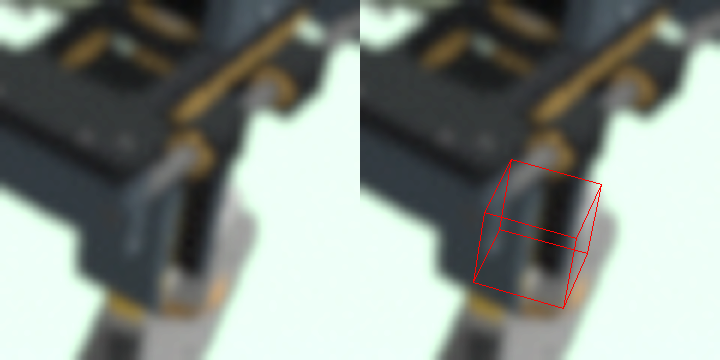

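```bash

python3 -m pendant '[{"delta_pos":[0,0.1,0],"twist":[0,0,0],"grip":0},{"delta_pos":[0,0.15,0],"twist":[0,0,0],"grip":0},{"delta_pos":[0,0.2,0],"twist":[0,0,0],"grip":0},{"delta_pos":[0,0.2,0],"twist":[0,0,0],"grip":0},{"delta_pos":[0,0.2,0],"twist":[0,0,0],"grip":0}]'
python3 - <<'E'
from h import *
print(state()['torque'])
rel([563.7,165.8,218],-110.8)
# waypoints around the shaft c, grip radius 65, clockwise, from angle a0; steps 10deg
c=np.array([499.5,168.2]);s=state();p=s["ee_pos"][:2];R=Ro.from_euler("xyz",s["ee_rot"],degrees=True)
v=p-c;print("radius",np.linalg.norm(v),np.degrees(np.arctan2(v[1],v[0])))
E
```

```text
time_s: 10.6
ee_pos: [564.1, 165.9, 217.7]
ee_rot: [-89.9, 0.0, -110.8]
force: [0.6, -0.0, 2.4]
gripper_width: 21.0
[-0.0751805  -0.05397491 -0.01093193]
t 10.6 pos [564.1 165.9 217.7] rot [ -89.9    0.  -110.8] F [ 0.6 -0.   2.4] w 21.0
delta [ 0.02 -0.03 -0.03] twist [-0.1  0.  -0. ]
radius 64.63181132589429 -2.0488216392050633
```

The force went from -2.5 to +2.4 N at z = 217.7, so the hub is resting on the collar. Next I'll work out the winding waypoints.

```bash
cat >> h.py <<'E'
def wind(step=10,c=(499.5,168.2),z=217.9,n=5,a=None):
    s=state();p=s["ee_pos"];R=Ro.from_euler("xyz",s["ee_rot"],degrees=True)
    v=p[:2]-np.array(c);a0=np.degrees(np.arctan2(v[1],v[0]))
    print("t",round(s["time_s"],2),"r",np.linalg.norm(v).round(1),"ang",a0.round(1),"pos",p.round(1),"F",s["force"].round(1),"T",s["torque"].round(2),"w",round(s["gripper_width"],1))
    for k in range(1,n+1):
        b=np.radians(a0-step*k);t=np.array([c[0]+65*np.cos(b),c[1]+65*np.sin(b),z])
        print((R.inv().apply(t-p)/10).round(1))
E
python3 -c "
from h import *
wind(8)"
```

```text
t 10.6 r 64.6 ang -2.0 pos [564.1 165.9 217.7] F [ 0.6 -0.   2.4] T [-0.08 -0.05 -0.01] w 21.0
[ 0.9 -0.   0.3]
[ 1.8 -0.   0.4]
[ 2.7 -0.   0.4]
[ 3.6 -0.   0.2]
[ 4.4 -0.  -0.1]
```

```bash

python3 -m pendant '[{"delta_pos":[0.8,0,0.3],"twist":[0,0,0],"grip":0},{"delta_pos":[1.8,0,0.4],"twist":[0,0,0],"grip":0},{"delta_pos":[2.7,0,0.4],"twist":[0,0,0],"grip":0},{"delta_pos":[3.6,0,0.2],"twist":[0,0,0],"grip":0},{"delta_pos":[4.4,0,-0.1],"twist":[0,0,0],"grip":0}]' 40
python3 -c "
from h import *
wind(10)"
```

```text
time_s: 11.1
ee_pos: [547.1, 124.6, 217.4]
ee_rot: [-89.9, 0.1, -110.8]
force: [-0.0, 4.4, 4.5]
gripper_width: 21.3
t 11.1 r 64.5 ang -42.5 pos [547.1 124.6 217.4] F [-0.   4.4  4.5] T [ 0.98 -0.14 -0.08] w 21.3
[ 1.  -0.1 -0.5]
[ 1.9 -0.1 -1.1]
[ 2.7 -0.1 -2. ]
[ 3.3 -0.1 -2.9]
[ 3.8 -0.1 -4. ]
```

Working: low force and the radius holds. I'll keep winding.

```bash

python3 -m pendant '[{"delta_pos":[1.0,-0.05,-0.5],"twist":[0,0,0],"grip":0},{"delta_pos":[1.9,-0.05,-1.1],"twist":[0,0,0],"grip":0},{"delta_pos":[2.7,-0.05,-2.0],"twist":[0,0,0],"grip":0},{"delta_pos":[3.3,-0.05,-2.9],"twist":[0,0,0],"grip":0},{"delta_pos":[3.8,-0.05,-4.0],"twist":[0,0,0],"grip":0}]'
python3 -c "
from h import *
wind(10)"
```

```text
time_s: 11.6
ee_pos: [496.5, 104.4, 217.4]
ee_rot: [-89.9, 0.2, -110.8]
force: [4.8, 8.4, -0.9]
gripper_width: 21.3
t 11.6 r 63.9 ang -92.7 pos [496.5 104.4 217.4] F [ 4.8  8.4 -0.9] T [ 1.78 -0.97 -0.05] w 21.3
[ 0.4 -0.1 -1.1]
[ 0.4 -0.1 -2.2]
[ 0.3 -0.1 -3.3]
[-0.  -0.1 -4.4]
[-0.6 -0.1 -5.4]
```

```bash

python3 -m pendant '[{"delta_pos":[0.3,0,-1.1],"twist":[0,0,0],"grip":0},{"delta_pos":[0.3,0,-2.2],"twist":[0,0,0],"grip":0},{"delta_pos":[0.2,0,-3.3],"twist":[0,0,0],"grip":0},{"delta_pos":[-0.1,0,-4.4],"twist":[0,0,0],"grip":0},{"delta_pos":[-0.6,0,-5.4],"twist":[0,0,0],"grip":0}]'
python3 - <<'E'
from h import *
wind(10)
p,d=imaging.grab_frame("scene"); cv2.imwrite(f"pics/scene7.png",p[...,::-1]);np.save("pics/scene7.npy",d)
cv2.imwrite("pics/m7.png",cv2.resize(p[140:300,310:470,::-1],None,fx=3.7,fy=3.7,interpolation=cv2.INTER_CUBIC))
E
```

```text
time_s: 12.1
ee_pos: [449.9, 127.8, 217.5]
ee_rot: [-89.6, 0.1, -110.8]
force: [8.3, 2.1, -3.0]
gripper_width: 21.4
t 12.1 r 64.0 ang -140.8 pos [449.9 127.8 217.5] F [ 8.3  2.1 -3. ] T [ 0.4  -1.79 -0.06] w 21.4
[-0.6 -0.  -1. ]
[-1.4 -0.1 -1.8]
[-2.3 -0.1 -2.4]
[-3.3 -0.1 -2.9]
[-4.4 -0.1 -3.2]
```

View pics/m7.png

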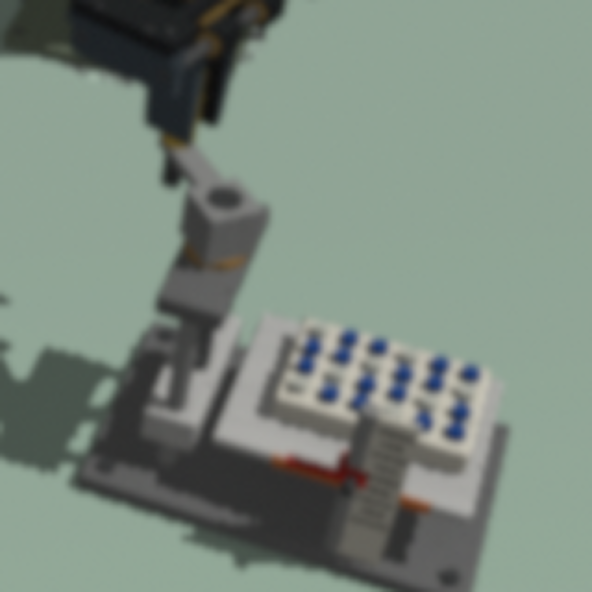

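```bash

python3 -m pendant '[{"delta_pos":[-0.6,0,-0.9],"twist":[0,0,0],"grip":0},{"delta_pos":[-1.4,0,-1.7],"twist":[0,0,0],"grip":0},{"delta_pos":[-2.3,0,-2.3],"twist":[0,0,0],"grip":0},{"delta_pos":[-3.3,0,-2.7],"twist":[0,0,0],"grip":0},{"delta_pos":[-4.4,0,-2.9],"twist":[0,0,0],"grip":0}]'
python3 - <<'E'
from h import *
wind(10,c=(500.5,168.7))
for f in("scene0","scene7"):
    d=np.load(f"pics/{f}.npy")
    pts=[]
    for v in range(235,290):
        for u in range(360,440):
            o,r=ray("scene",u,v);pts.append(o+r*d[v,u])
    P=np.array(pts)
    # platform strip near striped edge
    m=(P[:,0]>545)&(P[:,0]<565)&(P[:,1]>215)&(P[:,1]<355)&(P[:,2]>40)
    h,e=np.histogram(P[m,2],bins=np.arange(40,120,2));print(f,[(int(a),int(b)) for a,b in zip(e,h) if b>3], np.median(P[m,2]))
E
```

```text
time_s: 12.65
ee_pos: [435.3, 178.0, 217.5]
ee_rot: [-90.0, -0.3, -110.8]
force: [-1.3, -5.0, 6.9]
gripper_width: 21.0
t 12.65 r 65.8 ang 171.9 pos [435.3 178.  217.5] F [-1.3 -5.   6.9] T [-0.78  0.04 -0.07] w 21.0
[-1.1 -0.  -0.1]
[-2.3 -0.1 -0. ]
[-3.4 -0.1  0.2]
[-4.4 -0.1  0.7]
[-5.4 -0.1  1.3]
scene0 [(50, 8), (52, 52), (54, 99), (56, 53), (58, 4)] 54.97451280795997
scene7 [(64, 8), (66, 73), (68, 132), (70, 32)] 68.47999630348335
```

```bash

python3 -m pendant '[{"delta_pos":[-1.1,0,-0.1],"twist":[0,0,0],"grip":0},{"delta_pos":[-2.3,0,0],"twist":[0,0,0],"grip":0},{"delta_pos":[-3.4,0,0.2],"twist":[0,0,0],"grip":0},{"delta_pos":[-4.4,0,0.7],"twist":[0,0,0],"grip":0},{"delta_pos":[-5.4,0,1.3],"twist":[0,0,0],"grip":0}]'
python3 - <<'E'
from h import *
wind(10,c=(500.5,168.7))
E
```

```text
time_s: 13.15
ee_pos: [465.2, 225.3, 217.4]
ee_rot: [-90.3, -0.2, -110.8]
force: [-3.8, -0.7, 5.7]
gripper_width: 21.5
t 13.15 r 66.7 ang 121.9 pos [465.2 225.3 217.4] F [-3.8 -0.7  5.7] T [-0.46  0.56 -0.06] w 21.5
[-0.7 -0.1  0.9]
[-1.4 -0.1  1.8]
[-2.  -0.1  2.8]
[-2.3 -0.1  3.9]
[-2.4 -0.1  5. ]
```

```bash

python3 -m pendant '[{"delta_pos":[-0.7,-0.05,0.9],"twist":[0,0,0],"grip":0},{"delta_pos":[-1.4,-0.05,1.8],"twist":[0,0,0],"grip":0},{"delta_pos":[-2.0,-0.05,2.8],"twist":[0,0,0],"grip":0},{"delta_pos":[-2.3,-0.05,3.9],"twist":[0,0,0],"grip":0},{"delta_pos":[-2.4,-0.05,5.0],"twist":[0,0,0],"grip":0}]'
cat > plat.py <<'E'
from h import *
import sys
def meas(tag):
    p,d=imaging.grab_frame("scene"); cv2.imwrite(f"pics/{tag}.png",p[...,::-1]);np.save(f"pics/{tag}.npy",d)
    cv2.imwrite(f"pics/{tag}c.png",cv2.resize(p[160:300,320:470,::-1],None,fx=4,fy=4,interpolation=cv2.INTER_CUBIC))
    P=np.array([(lambda o,r:o+r*d[v,u])(*ray("scene",u,v)) for v in range(225,290) for u in range(360,440)])
    m=(P[:,0]>548)&(P[:,0]<562)&(P[:,1]>215)&(P[:,1]<355)&(P[:,2]>50)
    print("platform z",np.median(P[m,2]),m.sum())
    im=p.astype(int)
    for v in range(225,290):
        for u in range(370,430):
            if im[v,u,0]>60 and im[v,u,1]<.4*im[v,u,0] and im[v,u,2]<.5*im[v,u,0]:
                o,r=ray("scene",u,v);print(u,v,(o+r*d[v,u]).round(0))
E
python3 - <<'E'
from plat import *
meas("s8");wind(10,c=(500.5,168.7))
E
```

```text
time_s: 13.65
ee_pos: [521.7, 231.5, 217.7]
ee_rot: [-90.2, 0.0, -110.8]
force: [-3.9, 4.4, 4.0]
gripper_width: 21.3
platform z 84.79557189020738 182
388 263 [585. 247.  88.]
389 263 [587. 249.  91.]
388 264 [589. 248.  89.]
389 264 [590. 250.  90.]
390 264 [589. 252.  91.]
391 264 [586. 254.  89.]
388 265 [587. 248.  84.]
389 265 [588. 250.  86.]
390 265 [589. 253.  87.]
391 265 [589. 255.  89.]
392 265 [589. 257.  89.]
393 265 [587. 259.  88.]
394 265 [585. 261.  87.]
395 265 [587. 263.  90.]
402 265 [581. 278.  90.]
393 266 [588. 260.  86.]
394 266 [586. 262.  85.]
395 266 [584. 264.  84.]
396 266 [587. 266.  88.]
397 266 [590. 268.  91.]
398 266 [586. 270.  88.]
399 266 [586. 272.  89.]
400 266 [586. 275.  90.]
401 266 [583. 277.  88.]
402 266 [585. 279.  91.]
403 266 [585. 281.  91.]
395 267 [590. 264.  87.]
396 267 [586. 267.  84.]
397 267 [589. 269.  88.]
398 267 [589. 271.  88.]
399 267 [588. 273.  88.]
400 267 [589. 275.  91.]
401 267 [586. 277.  88.]
402 267 [587. 279.  90.]
403 267 [589. 281.  93.]
404 267 [591. 283.  95.]
398 268 [589. 271.  85.]
399 268 [589. 274.  86.]
400 268 [590. 276.  88.]
401 268 [587. 278.  86.]
402 268 [590. 280.  90.]
403 268 [588. 282.  89.]
406 268 [586. 288.  89.]
401 269 [591. 278.  87.]
402 269 [590. 280.  87.]
407 269 [589. 291.  90.]
t 13.7 r 66.3 ang 69.6 pos [523.6 230.8 217.6] F [0.  3.1 5.1] T [ 0.64  0.26 -0.07] w 21.4
[ 0.2 -0.   1.1]
[ 0.5 -0.   2.2]
[ 1.  -0.   3.3]
[ 1.6 -0.   4.2]
[ 2.4 -0.   5. ]
```

View pics/s8c.png

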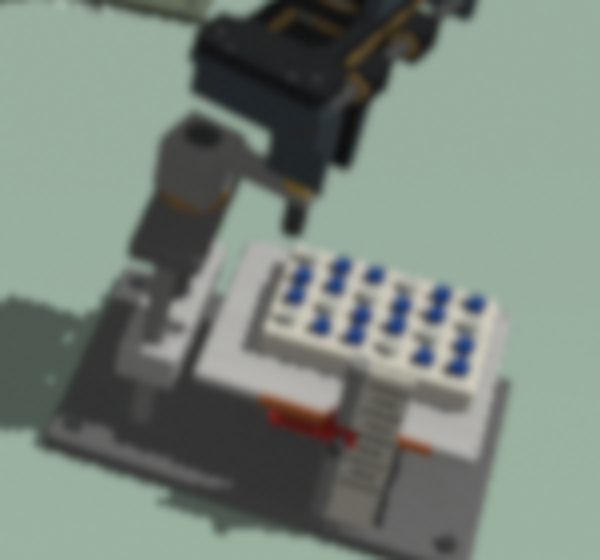

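The platform is at 84.8 and the pointer's mid-height about 88. I'll wind about 30° more.

```bash

python3 -m pendant '[{"delta_pos":[0.2,0,1.1],"twist":[0,0,0],"grip":0},{"delta_pos":[0.5,0,2.2],"twist":[0,0,0],"grip":0},{"delta_pos":[1.0,0,3.2],"twist":[0,0,0],"grip":0},{"delta_pos":[1.0,0,3.2],"twist":[0,0,0],"grip":0},{"delta_pos":[1.0,0,3.2],"twist":[0,0,0],"grip":0}]'
python3 - <<'E'
from plat import *
meas("s9");wind(10,c=(500.5,168.7))
E
```

```text
time_s: 14.2
ee_pos: [550.7, 210.3, 218.1]
ee_rot: [-89.8, 0.1, -110.8]
force: [3.2, 3.1, 2.0]
gripper_width: 21.2
platform z 88.64890895813903 195
388 263 [586. 247.  89.]
389 263 [585. 249.  88.]
388 264 [587. 248.  86.]
389 264 [590. 250.  91.]
390 264 [587. 252.  89.]
391 264 [588. 254.  90.]
388 265 [587. 248.  84.]
389 265 [588. 250.  86.]
390 265 [587. 253.  85.]
391 265 [587. 255.  86.]
392 265 [589. 257.  89.]
393 265 [585. 259.  86.]
394 265 [586. 261.  88.]
395 265 [586. 263.  89.]
401 265 [585. 276.  93.]
402 265 [584. 278.  93.]
392 266 [588. 257.  85.]
393 266 [587. 260.  84.]
394 266 [588. 262.  87.]
395 266 [588. 264.  88.]
396 266 [587. 266.  88.]
397 266 [588. 268.  89.]
398 266 [585. 270.  88.]
400 266 [583. 275.  87.]
401 266 [585. 277.  90.]
402 266 [586. 279.  92.]
403 266 [585. 281.  92.]
395 267 [585. 264.  82.]
396 267 [587. 267.  84.]
397 267 [589. 269.  87.]
398 267 [590. 271.  89.]
399 267 [587. 273.  87.]
400 267 [588. 275.  89.]
401 267 [588. 277.  90.]
402 267 [586. 279.  89.]
403 267 [586. 281.  90.]
404 267 [589. 284.  94.]
398 268 [589. 271.  85.]
399 268 [588. 274.  85.]
400 268 [588. 276.  86.]
401 268 [592. 278.  91.]
402 268 [585. 280.  85.]
403 268 [592. 282.  92.]
406 268 [588. 288.  91.]
401 269 [591. 278.  87.]
402 269 [589. 280.  86.]
407 269 [588. 291.  89.]
t 14.25 r 65.2 ang 39.6 pos [550.7 210.3 218.2] F [3.2 3.1 2. ] T [ 0.62 -0.81  0.08] w 21.7
[0.7 0.  0.9]
[1.5 0.  1.7]
[2.4 0.  2.4]
[3.4 0.  2.9]
[4.5 0.  3.2]
```

The platform is at 88.6 against the pointer at about 88. I'll release and retreat straight up.

```bash

python3 -m pendant '[{"delta_pos":[0,0,0],"twist":[0,0,0],"grip":60},{"delta_pos":[0,0,0],"twist":[0,0,0],"grip":60},{"delta_pos":[0,0,0],"twist":[0,0,0],"grip":60},{"delta_pos":[0,0,0],"twist":[0,0,0],"grip":60},{"delta_pos":[0,0,0],"twist":[0,0,0],"grip":60}]'
python3 -m pendant '[{"delta_pos":[0,-1,0],"twist":[0,0,0],"grip":60},{"delta_pos":[0,-3,0],"twist":[0,0,0],"grip":60},{"delta_pos":[0,-6,0],"twist":[0,0,0],"grip":60},{"delta_pos":[0,-9,0],"twist":[0,0,0],"grip":60},{"delta_pos":[0,-12,0],"twist":[0,0,0],"grip":60}]'
python3 -m pendant '[{"delta_pos":[4,0,-3],"twist":[0,0,0],"grip":60},{"delta_pos":[8,0,-6],"twist":[0,0,0],"grip":60},{"delta_pos":[12,0,-9],"twist":[0,0,0],"grip":60},{"delta_pos":[16,0,-12],"twist":[0,0,0],"grip":60},{"delta_pos":[20,0,-12],"twist":[0,0,0],"grip":60}]'
python3 - <<'E'
from plat import *
import io,contextlib
f=io.StringIO()
with contextlib.redirect_stdout(f): meas("s10")
print(f.getvalue().split("\n")[0]);rel([0,0,0],0)
p,d=imaging.grab_frame("top");cv2.imwrite("pics/top10.png",p[...,::-1])
E
```

```text
time_s: 14.75
ee_pos: [549.1, 209.5, 217.8]
ee_rot: [-90.0, -0.0, -110.8]
force: [0.4, -0.5, -0.6]
gripper_width: 54.3
time_s: 15.25
ee_pos: [549.3, 209.7, 340.1]
ee_rot: [-90.0, 0.0, -110.8]
force: [-0.1, 1.4, 0.0]
gripper_width: 54.8
time_s: 15.75
ee_pos: [362.7, 65.1, 339.2]
ee_rot: [-89.9, 0.1, -110.6]
force: [1.5, -0.9, 0.9]
gripper_width: 54.6
platform z 88.9469663553067 195
t 15.8 pos [361.7  60.2 339.5] rot [ -89.8   -0.3 -110.9] F [-3.2 -1.7  0.2] w 54.5
delta [ 18.35  33.95 -31.75] twist [ 1.000e-01 -1.109e+02  3.000e-01]
```

View pics/s10.png

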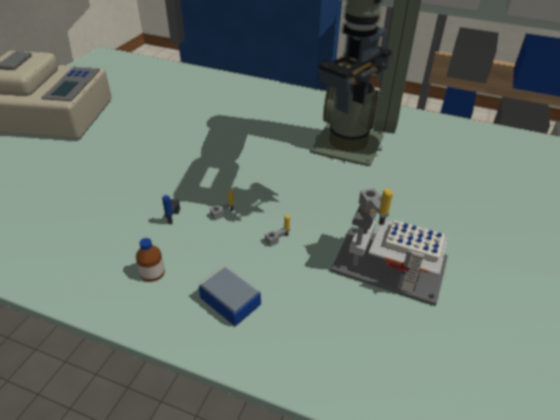

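View pics/s10c.png

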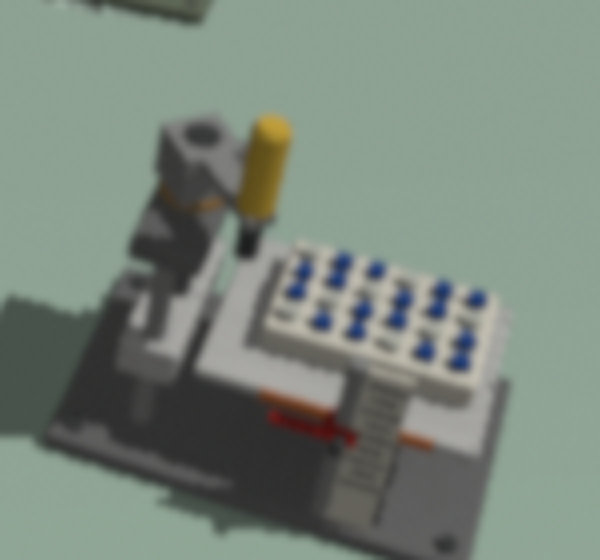

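The crank sits seated on the collar at crop (204,150) with its grip upright. The platform's stripe is level with the red flag at about (310,420), and the robot is clear. Handing in.

```bash
python3 -m pendant '[{"delta_pos":[0,0,0],"twist":[0,0,0],"grip":60},{"delta_pos":[0,0,0],"twist":[0,0,0],"grip":60},{"delta_pos":[0,0,0],"twist":[0,0,0],"grip":60},{"delta_pos":[0,0,0],"twist":[0,0,0],"grip":60},{"delta_pos":[0,0,0],"twist":[0,0,0],"grip":60}]'
python3 -c "
from workcell import job
print(job.job_done())"
```

```text
time_s: 16.35
ee_pos: [366.5, 65.9, 337.7]
ee_rot: [-90.0, -0.0, -110.7]
force: [0.2, 0.3, -0.6]
gripper_width: 54.6
the job is handed in; nothing more can be done
None
```

I fitted the large yellow-gripped crank on the shaft and wound it clockwise about 320° until the platform was level with the red pointer. I then let go, moved clear, and handed in at 16.4 s.

- **First try at the fit failed:** the crank had swung about 18° in the grip on the way over. It touched the stub at about 14 N, so I lifted it, corrected the angle from the picture and depth, and it went on cleanly.
- **Platform height:** the last depth reading put the platform at 88.9 mm and the pointer's mid-height at about 88 mm, read to roughly ±2 mm. The allowance is ±10 mm.
- **Crank:** the last picture shows it upright on the brass collar. When I lowered it, the hub met the collar about 25 mm down the stub, against the 15 mm needed. I did not measure its tilt or axis offset again after letting go.
- **Pointer and robot:** the pointer's depth readings did not change measurably. The robot was clear of everything at hand-in.

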